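# Free the ratchet pawl and lower the hold-down lever onto a sample cup

### The job

The lever of the ratchet hold-down stand is held up by its pawl. First press down the pawl's rear paddle until the pawl tips over and stays back, clear of the teeth, then push the lever down by its crossbar until its pad rests on the lid of the sample cup, and leave it there. Only press and push: do not lift the lever, do not force it against the engaged pawl, and leave the cup in its nest and the other things where they are.

Things in the scene. Friction and masses are not known exactly. Their poses are not given: they have to be found in the camera images.
- stand: Fixed grey hold-down stand, base 224 x 110 x 10 mm. Origin on the desk under the base's middle; x points from the crossbar end to the pawl end, y along both hinge axes, z up. In this frame: lever axis at x +30, z 100 mm; pawl axis at x +80, z 124 mm; cup nest (ring 6 mm high) at x -55 mm. A toothed wheel (radius 34 mm) and the pawl run between upright cheeks, 34 mm wide over all.
- press_arm (a joint): Lever angle (rad). 0: lever level, pad resting on the cup's lid; positive: crossbar raised (stop 0.95). Starts at 0.5 to 0.85. The hinge is stiff (0.6 N m friction): the lever stays where it is left and, with the pawl free, moves under 2 to 5 N on the crossbar. With the pawl engaged it goes down only to the next tooth (0.70, 0.45, 0.20) and locks, giving a few hundredths of a rad under a hard push.
- pawl (a joint): Angle of the rocking steel pawl (rad). 0 to 0.14: its front hook lies in the wheel's teeth. Grows as the rear paddle goes down; rear stop 0.62. A cylindrical weight (22 mm across) above its hinge tips it over centre at about 0.3: below that it falls back into the teeth, beyond it falls to the rear stop and stays free. Under 1 N on the paddle moves it.
- lever: Steel lever, 12 mm wide, 14 mm high. Origin: centre of its crossbar, a round black rubber grip 20 mm across, 80 mm long along y, 150 mm from the lever axis. x points along the lever to its hinge, z is its upper side. A black round pad (44 mm across) hangs under it 65 mm from the crossbar, face 28 mm below the lever's middle line.
- paddle_top (a point): Centre of the top of the pawl's rear paddle (24 mm along x, 26 mm along y, 7 mm thick), 46 mm behind the pawl axis and 13 mm above it when the pawl is engaged; its top is then 137 mm above the desk. It goes down 28 mm to the rear stop; there is nothing below it but the base plate.
- lever_axis (a point): Point on the lever's hinge axis, in the middle plane, 100 mm above the desk.
- pawl_axis (a point): Point on the pawl's hinge axis, in the middle plane, 124 mm above the desk.
- cup_lid (a point): Centre of the top of the yellow lid of the sample cup (64 mm across, 62 mm high, loose) that stands in the stand's nest; its lid is 72 mm above the desk.
- cup: The same sample cup; origin at the centre of its underside, z up.
- spare_cup: Bystander: a second yellow-lidded sample cup, 64 mm across, 62 mm high, standing on the desk to the left; origin at the centre of its underside.
- vial: Bystander: small vial, 25 mm across, 62 mm high, standing on the desk to the right; origin at the centre of its underside.
- timer: Bystander: white lab timer, 60 x 64 x 19 mm, lying on the desk at the far left; origin at the centre of its underside.
Mind the look-alikes: they are no part of the job. Leave any blue or turquoise look-alike of the cup alone.

How it is judged:
On the way, in this order (a step that is already met when the one before it is completed fails the run):
1. the pawl is tipped back, clear of the teeth, while the lever is still up (value of joint pawl above 0.45 rad and value of joint press_arm above 0.35 rad), for 0.2 s.
2. the lever is down on the cup (value of joint press_arm below 0.03 rad), for 0.2 s.
At the end, for the whole second after the job is handed in: The lever is level, its pad resting on the cup's lid (lever angle below 0.03 rad, that is pad within about 2.5 mm of the lid), and stays there; the cup still stands upright in its nest, at rest (value of joint press_arm below 0.03 rad and horizontal distance between cup_lid and lever below 0.08 m and angle between cup's own z axis and vertical below 0.1 rad and linear speed of cup below 0.02 m/s); the robot touches nothing.
It fails at once if the lever is pushed with more than 40 N while the pawl is engaged (contact force between the fingers and lever above 40 N and value of joint pawl below 0.2 rad).
It fails at once if the lever is lifted to its top (value of joint press_arm above 0.92 rad).
It fails at once if the cup is lifted, tipped or shifted out of its nest (distance of cup from where it was at the start of the episode above 0.012 m or angle between cup's own z axis and vertical above 0.2 rad).
It fails at once if a bystander is moved by more than 20 mm (distance of any of spare_cup, vial, timer from where it was at the start of the episode above 0.02 m).
It also fails if it takes over 48 s, if anything falls off the work surface, if the arm or the gripper's body presses on something with over 40 N, if the wrist force passes 120 N, or if a joint passes its speed limit or range.

### The arm

A 6-joint arm with a two-finger parallel gripper is mounted at the origin on a cart in front of the work surface, level with it; the furniture and walls round the work are solid. World frame = base frame: x ahead of the robot, y to its left, z up, the work surface at z = 0. Lengths are in m, angles in rad, forces in N, time in s.
With the tool pointing down it reaches from about 0.275 to 0.85 m from the base axis. Payload 19 kg.
Tool frame: the origin (TCP) lies on the centre line of the jaws, within the pads' length; the fingertips stand 11 mm ahead of it and the grasp point (between the pads) lies 8 mm behind it; z points along the fingers, x is the direction in which the jaws open and shut, and the axes are right-handed (so a half turn about z gives the same grasp; the last joint's range is limited). The gripper opens to 85 mm and grips with 20 to 120 N. Pads are 22 mm wide; open, the fingers measure 114 mm over their backs; the gripper's body (76 mm by 85 mm) begins 54 mm behind the grasp point. The pads swing forward as they close: fully open they stand 13 mm farther back than shut.
Start: joints at [-1.479, 0.15, 1.437, -0, 1.554, -0.134], TCP at [0.129, -0.56, 0.242] pointing down, gripper open.
Joint ranges: [-2.8, 2.8], [-0.68, 2.1], [0.12, 2.68], [-1.39, 4.53], [0.16, 2.79], [-2.81, 2.81]. Speed limits (rad/s): [1.89, 1.89, 2.22, 3.01, 3.01, 3.01].

### API

Orientations are given as a rotation vector (axis times angle).
In Python, from workcell import * gives the robot as it stands. The module is installed in compiled form; this text tells all that it offers.
- The arm moves only by the tool jog_arm, never from a script. Its argument "motion" is a list of rows, each a list of 7 numbers: the shift along the tool's x, y, z in cm, then the turn, a rotation vector about the tool's x, y, z in rad, then the opening, from 0 (shut) to 1 (fully open). A call has 1 to 12 rows; each row shifts and turns the commanded pose from where the row before left it, along the tool's axes as they then stand; what a row does not reach is not made up. A row lasts 1/10 s, in which the tool goes at most 50 mm and 8.59 degrees, less where a joint would pass 70% of its speed; a pose out of reach is approached as far as the arm can. A call is refused whole if a number of a shift passes 5 or a number of a turn 0.15, either way. A call with a gripper value outside its range is refused whole. The fingers move at their own pace and stop on an object; the grip force is fixed at half the most. Time passes only in rows, so rows that do not move let the fingers close. It gives the time, the measured TCP pose, the force and the opening at its end, in the units of the state.
- sense(): the state, without advancing time (a new reading comes with each control period).
- grab_frame(name): name is "scene" or "top" or "wrist"; returns a dict with "img" (480x640x3 uint8, red, green, blue), "fx", "fy", "cx", "cy" (pixels), "pose" (4x4, takes a point from camera to world coordinates); the wrist camera has in their place "tool_from_camera" (4x4, takes a point from camera to tool coordinates, whose origin is the TCP and whose axes are the tool frame's). Camera axes: x right, y down, z forward; pixel columns grow to the right and rows downward; lengths in m; the calibration is good to about 2 mm. A picture is of the moment at which its call begins: read the wrist's pose just before it. There is no depth.
- hand_in(): hands the job in, once; it reports no verdict.
The state is a dict: "time_s": time; "joint_pos": joint angles; "joint_velocities": joint speeds; "tau": joint torques, N m; "tool_pos": TCP position; "orientation": TCP orientation; "contact_force": force on the tool from outside, world axes, zero at the start; "torque": the same for the moment, N m; "gripper_width": opening from 0.0 (shut) to 1.0 (fully open).
Only numpy, scipy, OpenCV 4.12 (cv2) and the standard library are available. Lean on these libraries where they do the work, as an engineer would, in place of code of your own. Each camera call takes 0.05 s, during which the arm holds its last target. There are 200 camera calls.

## Working session

There is one attempt and no reset: what is moved stays moved. The work goes in short steps, Python scripts to look and compute and a tool call to move; the robot and the scene stay as the last step left them, time stands still between calls to the robot, and variables do not carry over. Pictures are saved under pics/ and viewed, about 8 in all and at most 12, crops included, and the job is handed in when it is done.

Besides the shell and the picture viewer there is one more tool, called by a JSON object that holds its "method" and its "body". jog_arm: Moves the arm, as the interface text tells. Its arguments: {"type":"object","properties":{"motion":{"type":"array","items":{"type":"array","items":{"type":"number"}}}},"required":["motion"]}

```bash
mkdir -p pics
cat > h.py <<'E'
from workcell import *
import numpy as np, cv2
def snap(n,f):
    d=grab_frame(n); cv2.imwrite('pics/'+f+'.png',d['img'][:,:,::-1]); np.save('pics/'+f+'.npy',d,allow_pickle=True); return d
def load(f): return np.load('pics/'+f+'.npy',allow_pickle=True).item()
def ray(d,u,v):
    P=d['pose']; r=P[:3,:3]@np.array([(u-d['cx'])/d['fx'],(v-d['cy'])/d['fy'],1]); return P[:3,3],r
def onz(d,u,v,z):
    o,r=ray(d,u,v); return o+r*(z-o[2])/r[2]
def proj(d,p):
    P=d['pose']; c=P[:3,:3].T@(np.array(p)-P[:3,3]); return d['fx']*c[0]/c[2]+d['cx'],d['fy']*c[1]/c[2]+d['cy']
E
python3 -c "
from h import *
print(sense())
for n in('scene','top'):
  d=snap(n,n+'0');print(n,d['pose'].round(3).tolist(),d['fx'])
"
```

```text
{'time_s': 0.0, 'joint_pos': array([-1.47897767e+00,  1.50944400e-01,  1.43802542e+00,  2.85979007e-05,
        1.55381776e+00, -1.33983438e-01]), 'joint_velocities': array([-0.00048284, -0.00052567,  0.00074827, -0.00069953, -0.00071473,
       -0.00043856]), 'tau': array([ 1.40771477e-03, -7.13042951e+01, -5.70870960e+01,  1.15064191e-05,
        8.58449115e-03, -6.42485531e-06]), 'tool_pos': array([ 0.12871223, -0.56016257,  0.24170195]), 'orientation': array([-2.45687820e+00,  1.95647875e+00,  1.26617521e-03]), 'contact_force': array([ 0.30873601, -1.0588138 ,  0.00847989]), 'torque': array([-0.01784219, -0.02673576,  0.04461922]), 'gripper_width': 1.0011508772209285}
scene [[0.908, -0.314, 0.276, 0.165], [-0.418, -0.683, 0.599, -0.823], [0.001, -0.66, -0.751, 1.194], [0.0, 0.0, 0.0, 1.0]] 521.1234824200534
top [[0.008, -0.998, 0.06, 0.471], [-1.0, -0.008, -0.009, 0.033], [0.009, -0.06, -0.998, 1.244], [0.0, 0.0, 0.0, 1.0]] 472.34739313927327
```

View pics/scene0.png

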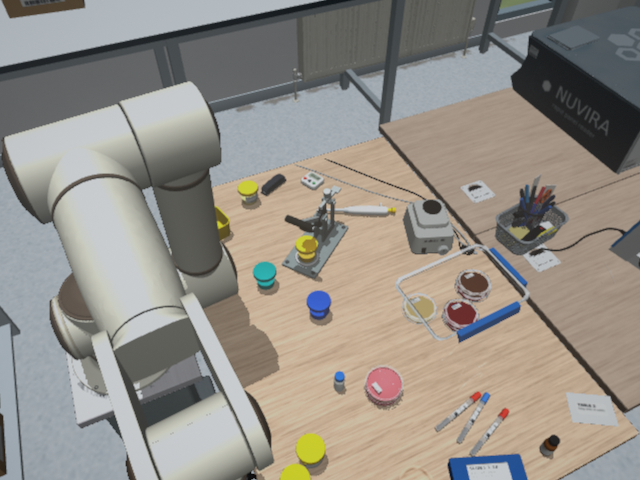

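View pics/top0.png

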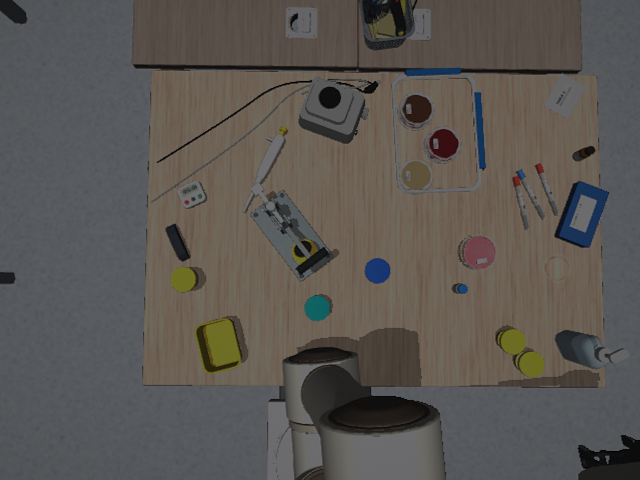

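The stand is at top ≈(290,235) and scene ≈(315,245). The cup in its nest is yellow, at top (305,250). The teal (317,307) and blue (377,270) cups are look-alikes, and the yellow spare cup at (184,279) is a bystander. Next I'll view enlarged crops.

```bash
python3 -c "
from h import *
a=load('top0')['img'][180:290,235:345]; b=load('scene0')['img'][175:285,275:365]
a=cv2.resize(a,None,fx=4,fy=4,interpolation=2);b=cv2.resize(b,None,fx=4,fy=4,interpolation=2)
a=np.clip(a*1.6,0,255).astype('uint8')
cv2.imwrite('pics/c0.png',np.hstack([a,b])[:,:,::-1])
"
```

```text
(no output)
```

View pics/c0.png

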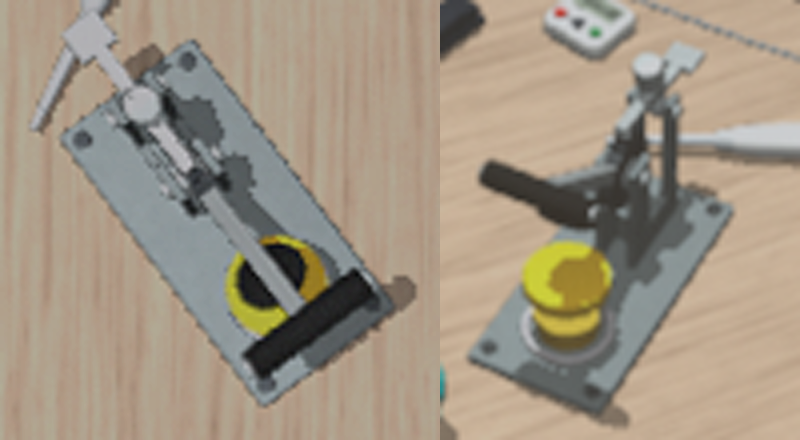

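The crop shows the base corners at top-crop (62,135), (195,42), (395,312) and (262,405). The paddle is at (90,37) with its weight at (142,104), and the crossbar is at (308,322). A white dryer-like tool lies behind the stand, and part of it sits near the paddle at desk level.

```bash
cat >> h.py <<'E'
def tri(d1,p1,d2,p2):
    o1,r1=ray(d1,*p1);o2,r2=ray(d2,*p2); A=np.c_[r1,-r2]; s=np.linalg.lstsq(A,o2-o1,rcond=None)[0]
    a,b=o1+r1*s[0],o2+r2*s[1]; return (a+b)/2,np.linalg.norm(a-b)
E
python3 -c "
from h import *
t=load('top0');s=load('scene0')
c=np.array([onz(t,235+u/4,180+v/4,.01) for u,v in((62,135),(195,42),(395,312),(262,405))])
m=c.mean(0);x=(c[0]+c[1]-c[2]-c[3])[:2];print('base',m,[np.linalg.norm(c[i]-c[i-1]) for i in range(4)])
x/=np.linalg.norm(x);y=np.array([-x[1],x[0]]);print('yaw',np.arctan2(x[1],x[0]),x,y)
c2=np.array([onz(s,275+(u-440)/4,175+v/4,.01) for u,v in((735,208),(605,412),(468,358))]);print('scene corners',c2, 'mid',(c2[0]+c2[2])/2)
print('top corners',c)
T=lambda a,b:tri(t,(235+a[0]/4,180+a[1]/4),s,(275+(b[0]-440)/4,175+b[1]/4))
for n,a,b in(('paddle',(90,37),(688,57)),('bar',(308,322),(537,193)),('weight',(142,104),(648,65))):
  p,e=T(a,b);q=p[:2]-m[:2];print(n,p,e,'stand',q@x,q@y)
for r in(.5,.7,.85):print(r,m[:2]+x*(.03-.15*np.cos(r)),.1+.15*np.sin(r))
print('paddle pred',m[:2]+x*.126)
"
```

```text
base [0.5797539  0.10046374 0.01      ] [np.float64(0.22052415350533383), np.float64(0.1066608486393629), np.float64(0.22129841875511921), np.float64(0.10587277419406453)]
yaw 0.6460478863527304 [0.79846934 0.60203547] [-0.60203547  0.79846934]
scene corners [[ 0.70075469  0.12035256  0.01      ]
 [ 0.52886739 -0.01563396  0.01      ]
 [ 0.45906956  0.0699062   0.01      ]] mid [0.57991213 0.09512938 0.01      ]
top corners [[ 0.63673009  0.21019958  0.01      ]
 [ 0.69916829  0.1237241   0.01      ]
 [ 0.5222256  -0.0091829   0.01      ]
 [ 0.4608916   0.07711417  0.01      ]]
paddle [0.68206085 0.17686763 0.12760372] 0.004691130118000428 stand 0.1276868220241397 -0.000586253523024649
bar [0.50857365 0.04563829 0.18692385] 0.0005961494480913016 stand -0.08984210763908204 -0.0009234124814738244
weight [0.63407851 0.14168772 0.16947793] 0.0011092160330172349 stand 0.06819484088928106 0.00021074160065141475
0.5 [0.49859956 0.03927443] 0.17191383079063044
0.7 [0.51210252 0.04945548] 0.19663265308565364
0.85 [0.52466153 0.05892481] 0.2126920607710439
paddle pred [0.68036103 0.17632021]
```

{"method": "jog_arm", "body": {"motion": [[0, 0, -2, 0, 0, -0.14, 0], [0, 0, -2, 0, 0, -0.14, 0], [0, 0, -2, 0, 0, -0.14, 0], [0, 0, 0, 0, 0, 0, 0]]}}

```text
time_s: 0.5
tool_pos: [0.1288, -0.5609, 0.3047]
orientation: [2.812, -1.394, 0.003]
contact_force: [-0.0, 0.2, 0.2]
gripper_width: 0.332
```

```bash
cat >> h.py <<'E'
from scipy.spatial.transform import Rotation as Ro
def go(p):
    s=sense();R=Ro.from_rotvec(s['orientation']).as_matrix()
    print('t',round(s['time_s'],2),'pos',s['tool_pos'].round(4),'F',s['contact_force'].round(1),'g',round(s['gripper_width'],2),'\nR',R.round(3).tolist())
    print('tool shift cm',(100*R.T@(np.array(p)-s['tool_pos'])).round(2))
E
python3 -c "
from h import *
go([.684,.179,.26])"
```

```text
t 0.5 pos [ 0.1288 -0.5609  0.3047] F [-0.   0.2  0.2] g 0.33 
R [[0.606, -0.796, 0.0], [-0.796, -0.606, -0.003], [0.003, 0.002, -1.0]]
tool shift cm [-25.26 -89.     4.25]
```

{"method": "jog_arm", "body": {"motion": [[-0.6, -2, 0, 0, 0, 0, 0], [-1.15, -4, 0, 0, 0, 0, 0], [-1.15, -4, 0, 0, 0, 0, 0], [-1.15, -4, 0, 0, 0, 0, 0], [-1.15, -4, 0, 0, 0, 0, 0], [-1.15, -4, 0, 0, 0, 0, 0], [-1.15, -4, 0, 0, 0, 0, 0], [-1.15, -4, 0, 0, 0, 0, 0], [-1.15, -4, 0, 0, 0, 0, 0], [-1.15, -4, 0, 0, 0, 0, 0], [-1.15, -4, 0, 0, 0, 0, 0], [-1.15, -4, 0, 0, 0, 0, 0]]}}

```text
time_s: 1.7
tool_pos: [0.4169, -0.176, 0.3016]
orientation: [-2.81, 1.405, 0.001]
contact_force: [0.3, -1.7, -0.5]
gripper_width: -0.004
```

{"method": "jog_arm", "body": {"motion": [[-1.15, -4, 0, 0, 0, 0, 0], [-1.15, -4, 0, 0, 0, 0, 0], [-1.15, -4, 0, 0, 0, 0, 0], [-1.15, -4, 0, 0, 0, 0, 0], [-1.15, -4, 0, 0, 0, 0, 0], [-1.15, -4, 0, 0, 0, 0, 0], [-1.15, -4, 0, 0, 0, 0, 0], [-1.15, -4, 0, 0, 0, 0, 0], [-1.15, -4, 0, 0, 0, 0, 0], [-1.15, -4, 0, 0, 0, 0, 0], [-0.6, -2, 0, 0, 0, 0, 0], [0, 0, 0, 0, 0, 0, 0]]}}

```text
time_s: 2.9
tool_pos: [0.6797, 0.174, 0.2998]
orientation: [2.811, -1.401, -0.004]
contact_force: [-0.6, -0.0, -1.2]
gripper_width: -0.0
```

```bash
python3 -c "
from h import *
go([.684,.179,.2]);d=snap('scene','s1');w=snap('wrist','w1')
a=cv2.resize(d['img'][140:290,265:385],None,fx=4,fy=4,interpolation=2)
b=cv2.resize(w['img'],None,fx=.5,fy=.5)
a=cv2.resize(a,(400,500));b=cv2.copyMakeBorder(b,0,260,0,0,0)
cv2.imwrite('pics/c1.png',np.hstack([a,b])[:,:,::-1])
"
```

```text
t 2.9 pos [0.6797 0.174  0.2998] F [-0.6 -0.  -1.2] g -0.0 
R [[0.602, -0.798, -0.003], [-0.798, -0.602, 0.0], [-0.002, 0.002, -1.0]]
tool shift cm [-0.12 -0.66  9.98]
```

View pics/c1.png

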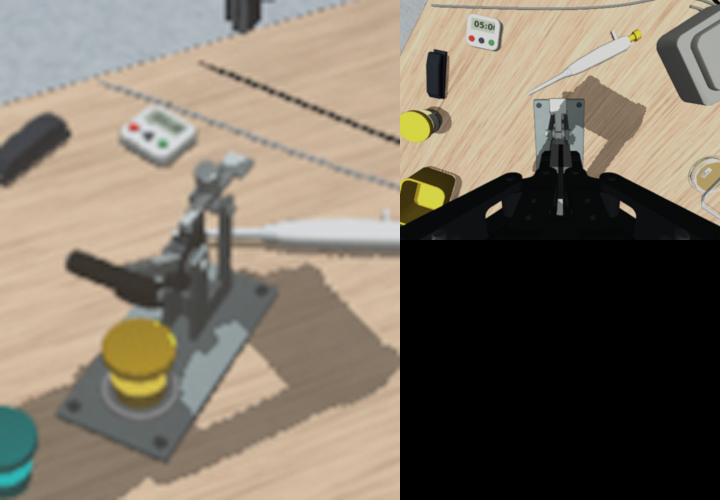

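The wrist view shows the paddle at about (314,206) full-resolution, centred in y. I'll check its position with a mask-free ray cast.

```bash
python3 -c "
from h import *
w=load('w1');s=sense();T=np.eye(4);T[:3,:3]=Ro.from_rotvec(s['orientation']).as_matrix();T[:3,3]=s['tool_pos']
w['pose']=T@w['tool_from_camera'];print(onz(w,314,206,.137))
print(proj(w,[.681,.176,.137]),proj(w,[.634,.142,.17]))
cv2.imwrite('pics/c2.png',cv2.resize(w['img'][170:330,240:400],None,fx=4,fy=4,interpolation=2)[:600,:,::-1])"
```

```text
[0.68383075 0.1816178  0.137     ]
(np.float64(317.7434953174965), np.float64(213.39844976520465)) (np.float64(315.85824956355253), np.float64(303.344324151215))
```

View pics/c2.png

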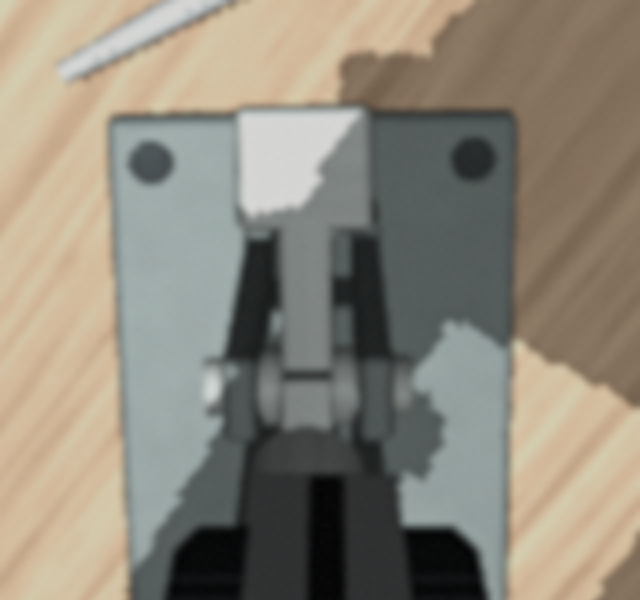

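The paddle centre is at crop (305,167), i.e. pixel (316,212), within 1–2 mm of (0.681, 0.176). I'll go slightly rearward of it and press.

{"method": "jog_arm", "body": {"motion": [[-0.1, -0.6, 2, 0, 0, 0, 0], [0, 0, 4, 0, 0, 0, 0], [0, 0, 4, 0, 0, 0, 0], [0, 0, 2.5, 0, 0, 0, 0], [0, 0, 1, 0, 0, 0, 0], [0, 0, 0, 0, 0, 0, 0]]}}

```text
time_s: 3.6
tool_pos: [0.6826, 0.1753, 0.1668]
orientation: [2.81, -1.403, -0.002]
contact_force: [-0.2, 0.6, 0.6]
gripper_width: 0.001
```

{"method": "jog_arm", "body": {"motion": [[0, 0, 0.4, 0, 0, 0, 0], [0, 0, 0.4, 0, 0, 0, 0], [0, 0, 0.4, 0, 0, 0, 0], [0, 0, 0.4, 0, 0, 0, 0], [0, 0, 0.4, 0, 0, 0, 0], [0, 0, 0.3, 0, 0, 0, 0], [0, 0, 0.3, 0, 0, 0, 0], [0, 0, 0.3, 0, 0, 0, 0], [0, 0, 0, 0, 0, 0, 0], [0, 0, 0, 0, 0, 0, 0]]}}

```text
time_s: 4.6
tool_pos: [0.6831, 0.1761, 0.1383]
orientation: [-2.811, 1.402, 0.0]
contact_force: [-0.5, -0.5, 0.0]
gripper_width: -0.001
```

```bash
python3 -c "
from h import *
go([.684,.179,.2]);d=snap('scene','s2');w=snap('wrist','w2')
a=cv2.resize(d['img'][150:250,285:385],(400,400),interpolation=2)
b=cv2.resize(w['img'][80:480,120:520],(400,400))
cv2.imwrite('pics/c3.png',np.hstack([a,b])[:,:,::-1])
"
```

```text
t 4.6 pos [0.6831 0.1761 0.1383] F [-0.5 -0.5  0. ] g -0.0 
R [[0.602, -0.799, -0.0], [-0.799, -0.602, 0.0], [-0.0, -0.0, -1.0]]
tool shift cm [-0.18 -0.25 -6.17]
```

View pics/c3.png

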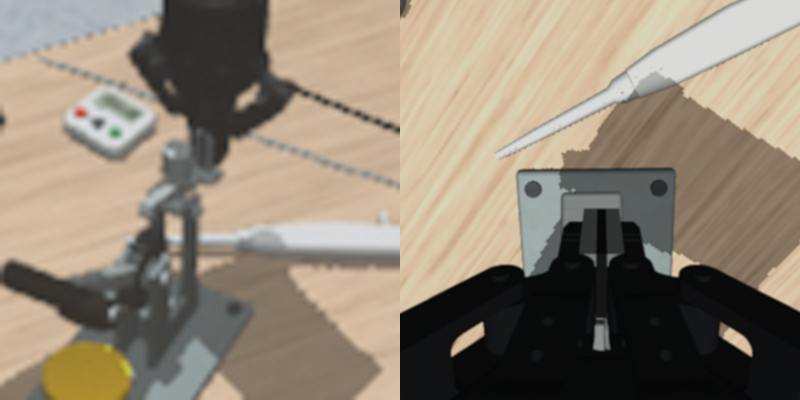

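The fingers sit on the paddle and the pawl has started tipping, at about 10 mm of travel. I'll continue pressing.

{"method": "jog_arm", "body": {"motion": [[0, 0, 0.3, 0, 0, 0, 0], [0, 0, 0.3, 0, 0, 0, 0], [0, 0, 0.3, 0, 0, 0, 0], [0, 0, 0.3, 0, 0, 0, 0], [0, 0, 0.3, 0, 0, 0, 0], [0, 0, 0, 0, 0, 0, 0], [0, 0, 0, 0, 0, 0, 0], [0, 0, 0, 0, 0, 0, 0]]}}

```text
time_s: 5.5
tool_pos: [0.6832, 0.1761, 0.1235]
orientation: [-2.811, 1.402, -0.0]
contact_force: [-0.8, -0.3, -0.3]
gripper_width: -0.004
```

{"method": "jog_arm", "body": {"motion": [[0, 0, -1, 0, 0, 0, 0], [0, 0, -2, 0, 0, 0, 0], [0, 0, -4, 0, 0, 0, 0], [0, 0, -4, 0, 0, 0, 0], [0, 0, -4, 0, 0, 0, 0], [0, 0, 0, 0, 0, 0, 0]]}}

```text
time_s: 6.1
tool_pos: [0.6842, 0.1763, 0.2809]
orientation: [-2.807, 1.399, -0.012]
contact_force: [0.7, 0.5, 0.3]
gripper_width: -0.003
```

```bash
python3 -c "
from h import *
th=.6
go([.504,.043,.23]);d=snap('scene','s3');w=snap('wrist','w3')
a=cv2.resize(d['img'][150:250,285:385],(400,400),interpolation=2)
b=cv2.resize(w['img'][80:480,120:520],(400,400))
cv2.imwrite('pics/c4.png',np.hstack([a,b])[:,:,::-1])
"
```

```text
t 6.1 pos [0.6842 0.1763 0.2809] F [0.7 0.5 0.3] g -0.0 
R [[0.602, -0.799, 0.009], [-0.799, -0.602, 0.001], [0.004, -0.008, -1.0]]
tool shift cm [-0.22 22.45  4.91]
```

View pics/c4.png

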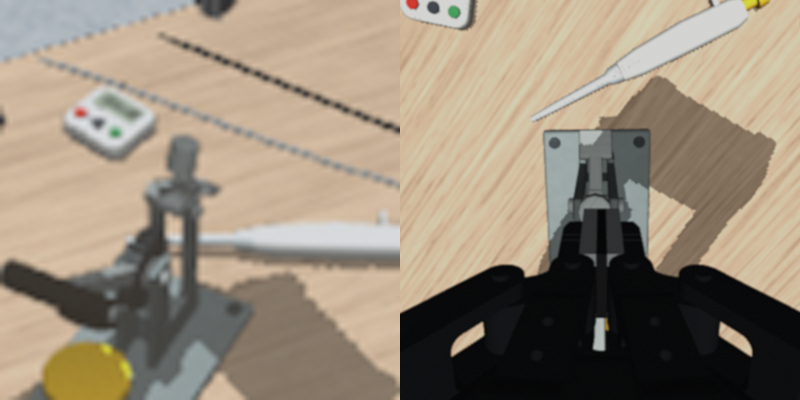

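The pawl now stays tipped back: its paddle is down and its weight has leaned to the rear. Next I'll move over the crossbar.

{"method": "jog_arm", "body": {"motion": [[-0.2, 2, 0, 0, 0, 0, 0], [0, 4, 0, 0, 0, 0, 0], [0, 4, 0, 0, 0, 0, 0], [0, 4, 0, 0, 0, 0, 0], [0, 4, 0, 0, 0, 0, 0], [0, 3, 0, 0, 0, 0, 0], [0, 1, 1.5, 0, 0, 0, 0], [0, 0, 3, 0, 0, 0, 0], [0, 0, 1, 0, 0, 0, 0], [0, 0, 0, 0, 0, 0, 0]]}}

```text
time_s: 7.2
tool_pos: [0.5055, 0.0454, 0.2167]
orientation: [2.81, -1.401, -0.005]
contact_force: [-0.8, 0.2, -0.2]
gripper_width: 0.002
```

```bash
python3 -c "
from h import *
th=.6
go([.506,.045,.21]);d=snap('scene','s4');w=snap('wrist','w4')
a=cv2.resize(d['img'][170:270,270:370],(400,400),interpolation=2)
b=cv2.resize(w['img'][80:480,120:520],(400,400))
cv2.imwrite('pics/c5.png',np.hstack([a,b])[:,:,::-1])
"
```

```text
t 7.2 pos [0.5055 0.0454 0.2167] F [-0.8  0.2 -0.2] g 0.0 
R [[0.602, -0.799, -0.003], [-0.799, -0.602, 0.0], [-0.002, 0.003, -1.0]]
tool shift cm [ 0.07 -0.02  0.67]
```

View pics/c5.png

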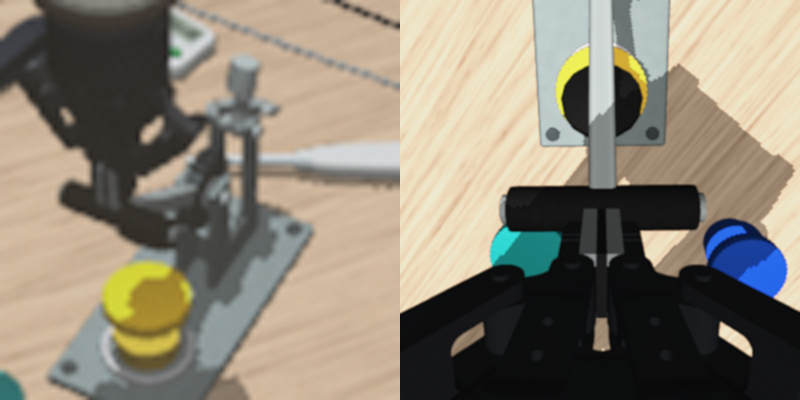

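The pawl is still back, and the tips sit just above the middle of the crossbar. I'll push down along its arc.

{"method": "jog_arm", "body": {"motion": [[0, 0.1, 0.6, 0, 0, 0, 0], [0, 0.1, 0.5, 0, 0, 0, 0], [0, 0.4, 0.7, 0, 0, 0, 0], [0, 0.4, 0.7, 0, 0, 0, 0], [0, 0.3, 0.6, 0, 0, 0, 0], [0, 0.3, 0.7, 0, 0, 0, 0], [0, 0.3, 0.7, 0, 0, 0, 0], [0, 0.2, 0.7, 0, 0, 0, 0], [0, 0.2, 0.7, 0, 0, 0, 0], [0, 0.2, 0.7, 0, 0, 0, 0], [0, 0.1, 0.7, 0, 0, 0, 0], [0, 0, 0, 0, 0, 0, 0]]}}

```text
time_s: 8.5
tool_pos: [0.485, 0.0297, 0.1441]
orientation: [2.811, -1.402, -0.002]
contact_force: [1.1, 0.4, 0.8]
gripper_width: 0.0
```

{"method": "jog_arm", "body": {"motion": [[0, 0.1, 0.5, 0, 0, 0, 0], [0, 0.1, 0.5, 0, 0, 0, 0], [0, 0, 0.3, 0, 0, 0, 0], [0, 0, 0.3, 0, 0, 0, 0], [0, 0, 0, 0, 0, 0, 0]]}}

```text
time_s: 9.0
tool_pos: [0.4837, 0.0285, 0.1289]
orientation: [2.811, -1.402, -0.001]
contact_force: [-0.0, -0.6, -0.5]
gripper_width: 0.003
```

```bash
python3 -c "
from h import *
go([.484,.028,.121]);d=snap('scene','s5');w=snap('wrist','w5')
a=cv2.resize(d['img'][170:270,270:370],(400,400),interpolation=2)
b=cv2.resize(w['img'][80:480,120:520],(400,400))
cv2.imwrite('pics/c6.png',np.hstack([a,b])[:,:,::-1])
"
```

```text
t 9.0 pos [0.4837 0.0285 0.1289] F [-0.  -0.6 -0.5] g 0.0 
R [[0.602, -0.799, -0.001], [-0.799, -0.602, 0.0], [-0.001, 0.0, -1.0]]
tool shift cm [0.06 0.   0.79]
```

View pics/c6.png

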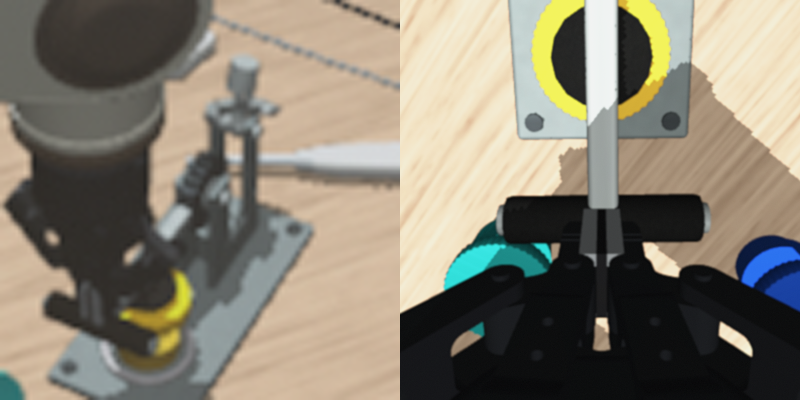

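The lever is following and the pad is close to the lid. I'll push the last millimetres gently until the force rises.

{"method": "jog_arm", "body": {"motion": [[0, 0, 0.3, 0, 0, 0, 0], [0, 0, 0.3, 0, 0, 0, 0], [0, 0, 0.1, 0, 0, 0, 0], [0, 0, 0, 0, 0, 0, 0], [0, 0, 0, 0, 0, 0, 0]]}}

```text
time_s: 9.6
tool_pos: [0.4838, 0.0285, 0.1222]
orientation: [-2.811, 1.402, 0.0]
contact_force: [0.5, 0.6, 0.1]
gripper_width: -0.004
```

{"method": "jog_arm", "body": {"motion": [[0, 0, 0.1, 0, 0, 0, 0], [0, 0, 0.1, 0, 0, 0, 0], [0, 0, 0, 0, 0, 0, 0], [0, 0, 0, 0, 0, 0, 0]]}}

```text
time_s: 10.0
tool_pos: [0.484, 0.0284, 0.1209]
orientation: [-2.811, 1.402, -0.001]
contact_force: [-3.5, -0.3, 10.9]
gripper_width: -0.001
```

{"method": "jog_arm", "body": {"motion": [[0, 0, 0.1, 0, 0, 0, 0], [0, 0, 0, 0, 0, 0, 0], [0, 0, 0, 0, 0, 0, 0]]}}

```text
time_s: 10.3
tool_pos: [0.4841, 0.0284, 0.1207]
orientation: [-2.811, 1.402, -0.002]
contact_force: [-7.6, -0.5, 21.5]
gripper_width: -0.003
```

{"method": "jog_arm", "body": {"motion": [[0, 0, -0.3, 0, 0, 0, 0], [0, 0, -1, 0, 0, 0, 0], [0, 0, -3, 0, 0, 0, 0], [0, 0, -4, 0, 0, 0, 0], [0, 0, -4, 0, 0, 0, 0], [0, 0, -2, 0, 0, 0, 0], [0, 0, 0, 0, 0, 0, 0], [0, 0, 0, 0, 0, 0, 0]]}}

```text
time_s: 11.1
tool_pos: [0.4838, 0.0285, 0.2624]
orientation: [-2.811, 1.402, -0.0]
contact_force: [0.7, 0.3, -0.4]
gripper_width: -0.005
```

```bash
python3 -c "
from h import *
go([.484,.028,.121]);d=snap('scene','s6');w=snap('wrist','w6')
T=np.eye(4);s=sense();T[:3,:3]=Ro.from_rotvec(s['orientation']).as_matrix();T[:3,3]=s['tool_pos'];w['pose']=T@w['tool_from_camera']
m=np.array([.5797,.1005]);x=np.array([.7985,.602]);y=np.array([-.602,.7985])
for th in(0,.05,.1):
  for k in(-.04,.04):
    p=[*(m+x*(.03-.15*np.cos(th))+y*k),.1+.15*np.sin(th)];u=proj(w,p);v=proj(d,p);print(th,k,'wrist crop',[u[0]-120,u[1]-80],'scene crop',[(v[0]-270)*4,(v[1]-170)*4])
a=cv2.resize(d['img'][170:270,270:370],(400,400),interpolation=2)
b=cv2.resize(w['img'][80:480,120:520],(400,400))
cv2.imwrite('pics/c7.png',np.hstack([a,b])[:,:,::-1])
"
```

```text
t 11.1 pos [0.4838 0.0285 0.2624] F [ 0.7  0.3 -0.4] g -0.01 
R [[0.602, -0.799, 0.0], [-0.799, -0.602, 0.0], [0.0, -0.0, -1.0]]
tool shift cm [ 0.05  0.02 14.14]
0 -0.04 wrist crop [np.float64(254.71054126361958), np.float64(139.7911213594992)] scene crop [np.float64(149.05017320753905), np.float64(349.40916290759355)]
0 0.04 wrist crop [np.float64(147.48807438511585), np.float64(139.60952840024115)] scene crop [np.float64(47.38564039121684), np.float64(306.5278310324818)]
0.05 -0.04 wrist crop [np.float64(256.02342247516185), np.float64(141.95881516920645)] scene crop [np.float64(149.00423855966437), np.float64(342.19201568622066)]
0.05 0.04 wrist crop [np.float64(146.14910565732214), np.float64(141.77225329997566)] scene crop [np.float64(46.94714444366764), np.float64(299.27106688228116)]
0.1 -0.04 wrist crop [np.float64(257.42062488436454), np.float64(143.71826674994244)] scene crop [np.float64(149.23038623596608), np.float64(334.55563023343166)]
0.1 0.04 wrist crop [np.float64(144.726063254334), np.float64(143.52651865838246)] scene crop [np.float64(46.78960035125192), np.float64(291.60912281395713)]
```

View pics/c7.png

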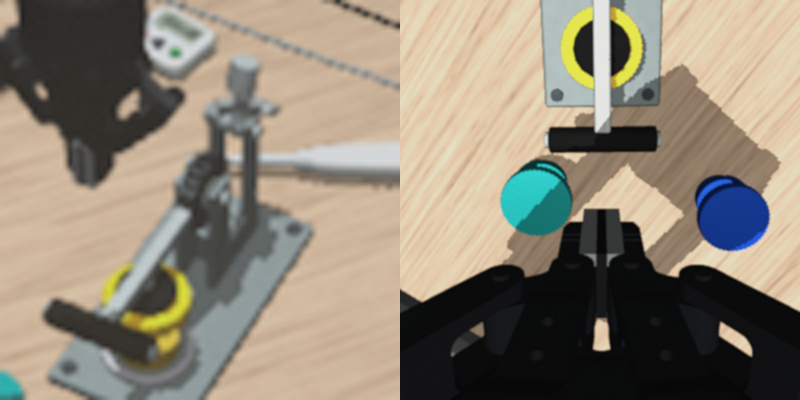

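The crossbar ends at crop (153,347) and (50,308) match the prediction for a lever angle of 0. The cup is centred in its nest, the pawl is back and the arm is clear, so I'm handing in.

```bash
python3 -c "
from h import *
print(hand_in())"
```

```text
the job is handed in; nothing more can be done
None
```

I did the job and handed it in at about 11 s, but the hand-in gives no verdict, so I don't have confirmation that it passed.

- **Pawl:** I pressed the rear paddle down about 25 mm with the shut fingertips, gently enough that no force showed. After I lifted off, the pictures showed the pawl staying tipped back.
- **Lever:** I pushed the crossbar down along its arc. Almost no force showed on the way, where I expected 2 to 5 N. The pictures showed the lever following all the same.
- **Contact with the lid:** The force rose to about 21 N once the crossbar was level (TCP at 0.121 m), so the pad is on the lid. I then lifted clear.
- **Last checks:** The crossbar ends in the scene picture matched a lever angle of 0 to within about 1 pixel. The cup looked upright in its nest, the arm was clear, and the force read about zero. I moved nothing else that I could see, though the last crops did not include all the bystanders.

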